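Empty the soak rack over the drain tray

ROBOT

A 6-joint arm with a two-finger parallel gripper is mounted at the origin on the work surface. World frame = base frame: x ahead of the robot, y to its left, z up, the work surface at z = 0. Lengths are in m, angles in degrees, forces in N, time in s.
With the tool pointing down it reaches from about 0.4 to 0.825 m from the base axis. Payload 7 kg.
Tool frame: the origin (TCP) lies at the very end of the fingers, on their centre line; the grasp point (between the pads) lies 19 mm behind it (ctrl.pinch_z is the distance from the TCP to the grasp point, in m); z points along the fingers, x is the direction in which the jaws open and shut, and the axes are right-handed (so a half turn about z gives the same grasp; the last joint's range is limited). The gripper opens to 88 mm and grips with 3 to 60 N. Pads are 19 mm wide; open, the fingers measure 130 mm over their backs; the gripper's body (78 mm by 193 mm) begins 47 mm behind the grasp point.
Start: joints at [-53.68, 20.546, 0.682, 0, -70.136, -16.507], TCP at [0.229, -0.635, 0.227] pointing down, gripper open.
Joint ranges: [-176.03, 176.03], [-82.01, 121.73], [-58.28, 71.71], [-173.87, 95.51], [-174.79, -0.11], [-173.66, 173.66]. Speed limits (degrees/s): [136.94, 136.94, 172.46, 180, 180, 180].

INTERFACE

Orientations are given as [roll, pitch, yaw] about the fixed x, y, z axes, in that order (R = Rz(yaw) Ry(pitch) Rx(roll)).
In Python, from plant import ctrl gives the robot as it stands.
- The arm moves only by the tool carry_out, never from a script. Its argument "increments" is a list of rows, each a list of 7 numbers: the turn, a rotation vector about the world's x, y, z in degrees, then the shift along the world's x, y, z in mm, then the closure, from 0 (fully open) to 1 (shut). In form: [[ax, ay, az, dx, dy, dz, grip], ...]. A call has 1 to 20 rows; each row is the pose to reach, as a shift and turn from the pose commanded when the call began; what a row does not reach only later rows make up. A row lasts 1/8 s, in which the tool goes at most 62.5 mm and 10.7 degrees, less where a joint would pass 70% of its speed; a pose out of reach is approached as far as the arm can. A call with a gripper value outside its range is refused whole. The fingers move at their own pace and stop on an object; the grip force is fixed at half the most. Time passes only in rows, so rows that repeat a pose let the fingers close. It gives the time, the measured TCP pose, the force and the opening at its end, in the units of the state.
- ctrl.get_obs(): the state, without advancing time (a new reading comes with each control period).
- ctrl.snapshot(name): name is "scene" or "top" or "wrist"; returns a dict with "pixels" (384x512x3 uint8, blue, green, red), "intrinsics" (3x3 intrinsics, pixels), "rvec" (rotation vector, rad) and "tvec" (3), from world to camera coordinates, as OpenCV has them; the wrist camera has in their place "hand_eye" (4x4, takes a point from camera to tool coordinates, whose origin is the TCP and whose axes are the tool frame's). Camera axes: x right, y down, z forward; pixel columns grow to the right and rows downward; lengths in m; the calibration is good to about 2 mm. A picture is of the moment at which its call begins: read the wrist's pose just before it. There is no depth.
- ctrl.close_job(): hands the job in, once; it reports no verdict.
Trained networks look in a picture, given as the dict that the camera call returned (one of the last four; its "shot" number tells which), for a name from the list of things; names that differ only in an ending like _2 or _b are one class to them, and where a whole thing is asked for, a point or a joint stands for the part that bears it (a point fixed in the world has none). Each returns a list of dicts, best first, with "confidence" (0 to 1); they miss things now and then, are a little off and sometimes report something else, mostly with a low value. They report only what shows in the picture. A call takes as long as a camera call. They do not tell look-alikes from the thing itself.
- ctrl.search_frame(picture, label): "centre" ([x, y, z] in m, in world coordinates, good to about 4 mm: the middle of the surface that is visible of it).
- ctrl.outline_of(picture, label): "pixels" (384x512 bool, what is visible of it).
The state is a dict: "clock": time; "joint_pos": joint angles; "qvel": joint speeds; "tau": joint torques, N m; "tool_pos": TCP position; "orientation": TCP orientation; "force": force on the tool from outside, world axes, zero at the start; "moment": the same for the moment, N m; "opening": finger opening in m.
Only numpy, scipy, OpenCV 4.12 (cv2) and the standard library are available. Lean on these libraries where they do the work, as an engineer would, in place of code of your own. Each camera call takes 0.05 s, during which the arm holds its last target. There are 200 camera calls.

TASK

Lift every rotor that stands in the grey soak rack straight out of its well and set it down on the hinged drain tray, with the tray down. When all of them are on the tray, lift the tray by its handle until they have all slid into the black bin, then lower the tray gently, fully down onto its rests. Leave the screwdriver, the pliers and the drill where they are.

Things in the scene. Friction and masses are not known exactly. Their poses are not given: they have to be found in the camera images.
- rotor0_mid (a point): Rotor of a small electric motor, bare metal, 105 mm tall, about 250 g: a round core 40 mm across and 50 mm high at the bottom, above it a plain 16 mm shaft, 47 mm long, and on top a head 24 mm across and 8 mm thick. Point half-way up, on the axis (52.5 mm above its underside); z runs along the axis from core to head. It starts upright in a well of the rack, its underside 5 mm above the bench and its top 50 mm above the rack. None = absent this time.
- rotor1_mid (a point): Rotor of a small electric motor, bare metal, 105 mm tall, about 250 g: a round core 40 mm across and 50 mm high at the bottom, above it a plain 16 mm shaft, 47 mm long, and on top a head 24 mm across and 8 mm thick. Point half-way up, on the axis (52.5 mm above its underside); z runs along the axis from core to head. It starts upright in a well of the rack, its underside 5 mm above the bench and its top 50 mm above the rack. None = absent this time.
- rotor2_mid (a point): Rotor of a small electric motor, bare metal, 105 mm tall, about 250 g: a round core 40 mm across and 50 mm high at the bottom, above it a plain 16 mm shaft, 47 mm long, and on top a head 24 mm across and 8 mm thick. Point half-way up, on the axis (52.5 mm above its underside); z runs along the axis from core to head. It starts upright in a well of the rack, its underside 5 mm above the bench and its top 50 mm above the rack. None = absent this time.
- rotor3_mid (a point): Rotor of a small electric motor, bare metal, 105 mm tall, about 250 g: a round core 40 mm across and 50 mm high at the bottom, above it a plain 16 mm shaft, 47 mm long, and on top a head 24 mm across and 8 mm thick. Point half-way up, on the axis (52.5 mm above its underside); z runs along the axis from core to head. It starts upright in a well of the rack, its underside 5 mm above the bench and its top 50 mm above the rack. None = absent this time.
- rotor4_mid (a point): Rotor of a small electric motor, bare metal, 105 mm tall, about 250 g: a round core 40 mm across and 50 mm high at the bottom, above it a plain 16 mm shaft, 47 mm long, and on top a head 24 mm across and 8 mm thick. Point half-way up, on the axis (52.5 mm above its underside); z runs along the axis from core to head. It starts upright in a well of the rack, its underside 5 mm above the bench and its top 50 mm above the rack. None = absent this time.
- rack: Fixed grey plastic soak rack, 136 mm (its x) by 200 mm (its y) by 60 mm high, with six square wells 43 mm wide and 55 mm deep in a grid of 64 mm: 2 along x, 3 along y. Some wells are empty. Origin: centre of the underside, on the bench.
- tray_floor (a point): Centre of the drain tray's floor (top face). Hinged aluminium tray, inside 186 mm (x) by 200 mm (y), side walls and the end wall by the handle 60 mm high, no wall at the hinge end. Floor 90 mm above the bench when the tray is down. x points from the handle to the hinge, y along the hinge, z out of the floor; turns with the tray.
- handle (a point): Middle of the tray's handle: a round black bar, 12 mm thick, parallel to the hinge, 120 mm long, on two arms at its ends; 35 mm outside the tray's free end and 85 mm above the tray floor (175 mm above the bench when the tray is down). Moves with the tray; free to turn between fingers that hold it.
- hinge (a point): Middle of the tray's hinge line, fixed, at the open end of the tray at floor level, 90 mm above the bench; x points from tray to bin, y along the hinge. The handle is 225 mm back from it and 85 mm above it when the tray is down.
- bin_floor (a point): Centre of the inner floor, 6 mm above the bench, of the fixed black catch bin just past the hinge: inside 205 mm (x) by 256 mm (y), walls 125 mm high; on the hinge side, instead, a plate slopes down from 80 mm height just under the hinge to the floor about 35 mm short of the centre. Axes as for the hinge.
- tray (a joint): Tilt of the tray in rad: 0 = down on its rests, grows as the handle end is lifted, stop at 1.1. Stiff hinge: it stays where it is left; about 5 to 18 N at the handle lift it, less lowers it. Rotors topple or slide out by about 0.5 to 0.8 rad.
- screwdriver: Bystander: screwdriver with an orange handle, 210 mm long, lying on the bench; origin under its middle.
- pliers: Bystander: pliers with orange handles, 170 mm long, lying on the bench; origin under the joint.
- drill: Bystander: cordless drill, 195 mm high, standing on its battery; origin under the battery.
Mind the look-alikes: they are no part of the job. Leave any green or red look-alike of the part that bears rotor3_mid alone.

How it is judged:
By the outcome, as a careful person would: the job done as asked, in the order asked, and still so for the second after the job is handed in, with the robot touching nothing.
Of rotor0, rotor1, rotor2, rotor3, rotor4 only 3 to 5 are there at a start; the rules pass over those that are not, and their reading is None.
At some moment in a run one of rotor0, rotor1, rotor2, rotor3, rotor4 may be knocked a few centimetres aside while the robot is not near it.
Once in a run the grip may slacken for a moment while it holds something.
It also fails if it takes over 210 s, if anything falls off the work surface, if the arm or the gripper's body presses on something with over 40 N, if the wrist force passes 120 N, or if a joint passes its speed limit or range.

## Working session

There is one attempt and no reset: what is moved stays moved. The work goes in short steps, Python scripts to look and compute and a tool call to move; the robot and the scene stay as the last step left them, time stands still between calls to the robot, and variables do not carry over. Pictures are saved under pics/ and viewed, about 12 in all and at most 16, crops included, and the job is handed in when it is done.

Besides the shell and the picture viewer there is one more tool, called in YAML: its name, and indented under it one key for each argument. carry_out: Moves the arm, as the interface text tells. Its arguments: {"type":"object","properties":{"increments":{"type":"array"}},"required":["increments"]}

```bash
mkdir -p pics; ls
cat > h.py <<'E'
import numpy as np, cv2
from plant import ctrl
def snap(n,save=None):
    p=ctrl.snapshot(n)
    if save: cv2.imwrite('pics/'+save+'.png',p['pixels'])
    return p
def proj(p,X):
    return cv2.projectPoints(np.array(X,float).reshape(-1,3),np.array(p['rvec']),np.array(p['tvec']),np.array(p['intrinsics']),None)[0].reshape(-1,2)
def onplane(p,u,v,z):
    R=cv2.Rodrigues(np.array(p['rvec']))[0];t=np.array(p['tvec']).ravel()
    d=R.T@np.linalg.inv(p['intrinsics'])@np.array([u,v,1.]);c=-R.T@t
    return c+d*(z-c[2])/d[2]
E
python3 - <<'E'
from h import *
o=ctrl.get_obs();print({k:np.round(v,3) for k,v in o.items()})
for n in('top','scene'):
    p=snap(n,n+'0');print(n)
    for l in('rotor3_mid','rotor0_mid','rack','tray_floor','handle','bin_floor','drill','pliers','screwdriver'):
        for d in ctrl.search_frame(p,l)[:8]: print(l,np.round(d['centre'],3),round(d['confidence'],2),np.round(proj(p,d['centre'])[0]))
E
```

```text
pics
{'clock': np.float64(0.0), 'joint_pos': array([-5.3680e+01,  2.0592e+01,  6.3200e-01, -2.1000e-02, -7.0135e+01,
       -1.6507e+01]), 'qvel': array([ 0.045,  0.023, -0.014, -0.03 ,  0.041,  0.031]), 'tau': array([-2.0000e-03, -5.8271e+01,  2.9306e+01,  6.9970e+00,  7.0000e-03,
       -0.0000e+00]), 'tool_pos': array([ 0.229, -0.635,  0.226]), 'orientation': array([-1.79992e+02, -9.60000e-02,  1.09806e+02]), 'force': array([-0.347, -0.738,  0.66 ]), 'moment': array([ 0.04 ,  0.017, -0.014]), 'opening': np.float64(0.088)}
top
rotor3_mid [ 0.723 -0.247  0.051] 0.67 [316. 150.]
rotor0_mid [ 0.493 -0.307  0.055] 0.7 [335. 211.]
rack [ 0.526 -0.228  0.059] 0.85 [313. 202.]
tray_floor [0.545 0.213 0.089] 0.7 [190. 195.]
handle [0.546 0.214 0.089] 0.74 [190. 195.]
bin_floor [0.672 0.207 0.086] 0.56 [193. 161.]
drill [ 0.411 -0.474  0.18 ] 0.95 [396. 230.]
pliers [0.588 0.44  0.009] 0.66 [133. 188.]
screwdriver [0.34  0.449 0.019] 0.68 [126. 254.]
scene
rotor3_mid [ 0.734 -0.244  0.047] 0.61 [176. 267.]
rotor3_mid [ 0.663 -0.214  0.046] 0.58 [187. 245.]
rotor3_mid [ 0.56  -0.24   0.066] 0.44 [178. 214.]
rotor0_mid [ 0.501 -0.311  0.068] 0.57 [155. 201.]
rotor0_mid [0.686 0.215 0.078] 0.34 [335. 232.]
rotor0_mid [0.534 0.213 0.088] 0.31 [324. 190.]
rack [ 0.538 -0.237  0.061] 0.94 [179. 209.]
tray_floor [0.537 0.214 0.088] 0.66 [325. 191.]
handle [0.54  0.214 0.087] 0.94 [325. 192.]
bin_floor [0.686 0.213 0.083] 0.63 [335. 231.]
drill [ 0.446 -0.471  0.173] 0.86 [ 96. 169.]
drill [0.691 0.211 0.078] 0.15 [334. 233.]
pliers [0.602 0.443 0.009] 0.76 [397. 217.]
screwdriver [0.536 0.217 0.089] 0.68 [325. 190.]
screwdriver [0.352 0.45  0.018] 0.56 [378. 159.]
```

Run:
```python
import cv2
a=cv2.imread('pics/top0.png')[110:310,90:450];b=cv2.imread('pics/scene0.png')[110:310,60:420]
cv2.imwrite('pics/v1.png',cv2.resize(a,(800,444),interpolation=cv2.INTER_CUBIC));cv2.imwrite('pics/v2.png',cv2.resize(b,(800,444),interpolation=cv2.INTER_CUBIC))
```

```text
(no output)
```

View pics/v1.png

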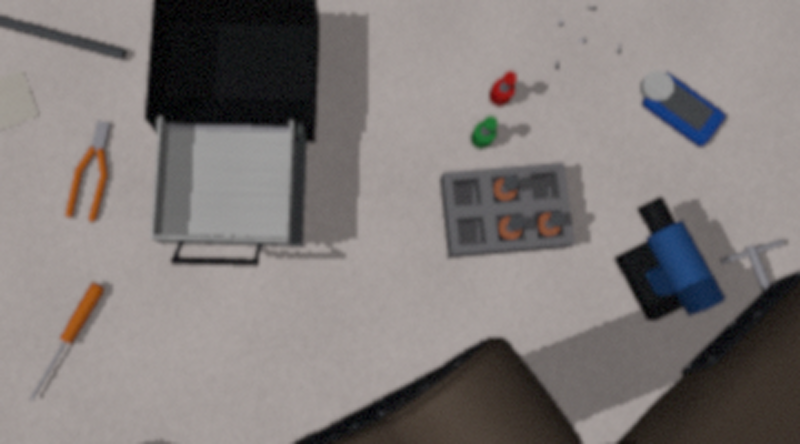

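View pics/v2.png

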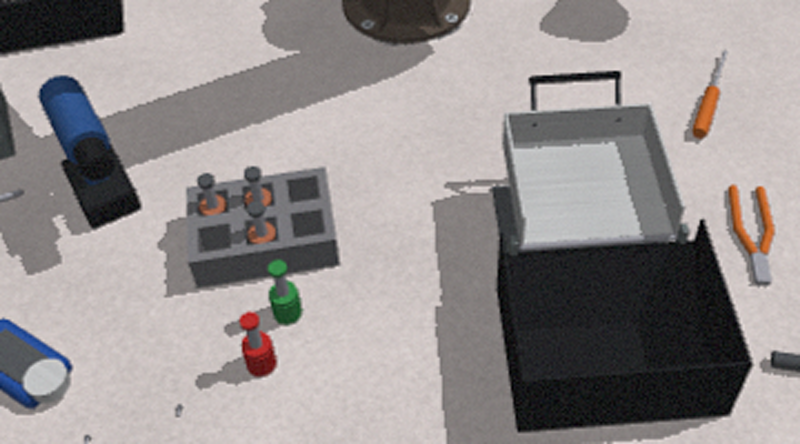

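The top view shows three rotors: two in the middle column at about (508,188) and (513,225), and one in the near right well at about (552,222). Red and green look-alikes stand beyond the rack. The tray and bin are on the left, and the handle is at about (216,255). Next I'll estimate the rack and handle poses.

Run:
```python
from h import *
def fit(pts,obj):
    A=pts[:,0]+1j*pts[:,1];B=obj[:,0]+1j*obj[:,1]
    a=A-A.mean();b=B-B.mean();r=(a*b.conj()).sum();r/=abs(r)
    c=A.mean()-r*B.mean();return c.real,c.imag,np.degrees(np.angle(r)),abs(a-r*b).max()
p=ctrl.snapshot('top');s=ctrl.snapshot('scene')
f=lambda P,ox:[(ox+x/2.222,110+y/2.222) for x,y in P]
for im,P,H in((p,f([(467,191),(505,187),(543,183),(470,231),(511,227),(551,223)],90),f([(514,183),(519,219),(559,217)],90)),):
    W=np.array([onplane(im,*q,.06)[:2] for q in P]);obj=np.array([(x,y) for x in(.032,-.032) for y in(.064,0,-.064)])
    print('rack wells',np.round(W,3).tolist(),fit(W,obj)); print('heads',np.round([onplane(im,*q,.11)[:2] for q in H],3).tolist())
P=f([(206,178),(253,171),(257,208)],60)
print('heads scene',np.round([onplane(s,*q,.11)[:2] for q in P],3).tolist())
print('handle top',[np.round(onplane(p,*q,.175),3) for q in f([(173,261),(258,263)],90)],'scene',[np.round(onplane(s,*q,.175),3) for q in f([(532,79),(619,75)],60)])
print('walltop top corners',[np.round(onplane(p,*q,.15),3) for q in f([(155,240),(303,243),(161,121),(292,121)],90)])
print('walltop scene',[np.round(onplane(s,*q,.15),3) for q in f([(506,116),(649,107)],60)])
m=cv2.Rodrigues(np.array(p['rvec']))[0]
for l in('rack','handle'):
  for im in(p,s):
    for d in ctrl.outline_of(im,l)[:1]:
      ys,xs=np.nonzero(d['pixels']);print(l,d['confidence'],xs.min(),xs.max(),ys.min(),ys.max())
```

```text
rack wells [[0.547, -0.182], [0.554, -0.244], [0.56, -0.307], [0.481, -0.185], [0.488, -0.252], [0.494, -0.317]] (np.float64(0.52067742651538), np.float64(-0.24790998704386338), np.float64(5.989526377845899), np.float64(0.0023903738296903944))
heads [[0.55, -0.25], [0.493, -0.256], [0.496, -0.318]]
heads scene [[0.494, -0.311], [0.488, -0.247], [0.556, -0.24]]
handle top [array([0.42 , 0.269, 0.175]), array([0.417, 0.143, 0.175])] scene [array([0.417, 0.15 , 0.175]), array([0.423, 0.273, 0.175])]
walltop top corners [array([0.454, 0.302, 0.15 ]), array([0.45 , 0.079, 0.15 ]), array([0.64 , 0.301, 0.15 ]), array([0.64 , 0.098, 0.15 ])]
walltop scene [array([0.461, 0.108, 0.15 ]), array([0.466, 0.309, 0.15 ])]
rack 0.67 143 212 186 239
handle 0.68 157 222 164 230
handle 0.83 286 367 142 222
```

carry_out:
  increments:
    - [0,0,0,0,0,60,0]
    - [0,0,0,0,0,110,0]
    - [0,0,10,30,40,130,0]
    - [0,0,20,60,80,130,0]
    - [0,0,30,95,125,130,0]
    - [0,0,40,130,170,130,0]
    - [0,0,50,165,218,130,0]
    - [0,0,60,200,265,130,0]
    - [0,0,70,235,310,130,0]
    - [0,0,76,270,355,130,0.5]
    - [0,0,76,290,385,130,0.5]
    - [0,0,76,290,385,130,0.5]
    - [0,0,76,290,385,130,0.5]

```text
clock: 2.92
tool_pos: [0.5186, -0.2501, 0.3566]
orientation: [-180.0, -0.0, -174.2]
force: [0.2, -0.3, 0.3]
opening: 0.053
```

```bash
cat >> h.py <<'E'
from scipy.spatial.transform import Rotation as Ro
def wrist(save=None):
    o=ctrl.get_obs();p=snap('wrist',save)
    T=np.eye(4);T[:3,:3]=Ro.from_euler('xyz',o['orientation'],degrees=True).as_matrix();T[:3,3]=o['tool_pos']
    M=np.linalg.inv(T@np.array(p['hand_eye']));p['rvec']=cv2.Rodrigues(M[:3,:3])[0].ravel();p['tvec']=M[:3,3]
    return o,p
E
python3 - <<'E'
from h import *
o,p=wrist('w1');print(o['tool_pos'],o['orientation'],o['opening'],o['clock'])
for d in ctrl.search_frame(p,'rotor0_mid'): print(np.round(d['centre'],3),d['confidence'],np.round(proj(p,d['centre'])[0]))
c=np.array([.523,-.243]);r=np.radians(6)
W=[(*(c+[np.cos(r)*x-np.sin(r)*y,np.sin(r)*x+np.cos(r)*y]),.11) for x in(.032,-.032) for y in(.064,0,-.064)]
q=proj(p,W);print(np.round(W,3),np.round(q))
im=p['pixels'].copy()
for a in q: cv2.drawMarker(im,tuple(int(v) for v in a),(0,255,0),0,12,1)
cv2.imwrite('pics/w1m.png',im)
E
```

```text
[ 0.51862646 -0.25009031  0.35662358] [-1.79991699e+02 -6.44381764e-03 -1.74159584e+02] 0.05300246523627398 2.925
[ 0.498 -0.315  0.054] 0.59 [274. 112.]
[[ 0.548 -0.176  0.11 ]
 [ 0.555 -0.24   0.11 ]
 [ 0.562 -0.303  0.11 ]
 [ 0.484 -0.183  0.11 ]
 [ 0.491 -0.246  0.11 ]
 [ 0.498 -0.31   0.11 ]] [[227. 214.]
 [226. 167.]
 [225. 117.]
 [274. 214.]
 [275. 167.]
 [276. 117.]]
```

View pics/w1m.png

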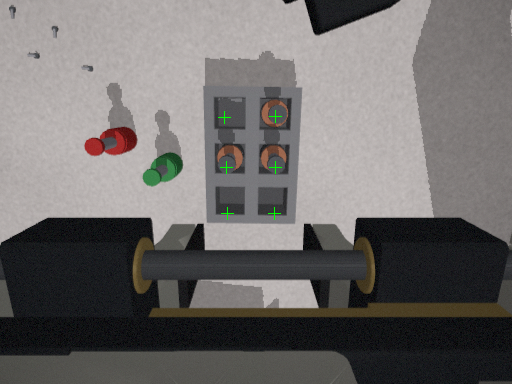

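The wrist view shows three rotors, with heads at about (228,162), (274,161) and (277,115). The top-left well and both lower wells are empty. I'll take a crop to refine the positions.

Run:
```python
import cv2
a=cv2.imread('pics/w1.png')[75:235,195:315]
cv2.imwrite('pics/w1c.png',cv2.resize(a,None,fx=3.75,fy=3.75,interpolation=cv2.INTER_CUBIC))
```

```text
(no output)
```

View pics/w1c.png

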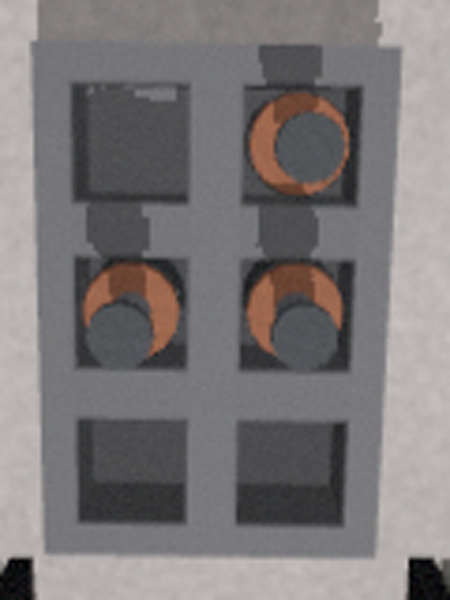

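Run:
```python
from h import *
o,p=wrist()
for n,h,core in(('R',(311,147),(299,143)),('MF',(120,337),(131,312)),('MN',(304,337),(295,312))):
    f=lambda q,z:np.round(onplane(p,195+q[0]/3.75,75+q[1]/3.75,z),4)[:2]
    print(n,f(h,.11),f(core,.055))
P=[(132,143),(302,145),(132,313),(295,313),(132,472),(290,472)]
print([f(q,.06).tolist() for q in P])
```

```text
R [ 0.4952 -0.3141] [ 0.4957 -0.3142]
MF [ 0.5537 -0.2438] [ 0.5538 -0.2437]
MN [ 0.49   -0.2501] [ 0.4898 -0.2501]
[[0.5583, -0.3081], [0.4949, -0.3137], [0.5531, -0.2442], [0.4901, -0.2505], [0.5479, -0.1798], [0.4846, -0.1862]]
```

carry_out:
  increments:
    - [0,0,0,-24,-64,0,0.55]
    - [0,0,0,-24,-64,-20,0.55]
    - [0,0,0,-24,-64,-70,0.55]
    - [0,0,0,-24,-64,-120,0.55]
    - [0,0,0,-24,-64,-170,0.55]
    - [0,0,0,-24,-64,-210,0.55]
    - [0,0,0,-24,-64,-250,0.55]
    - [0,0,0,-24,-64,-275,0.55]
    - [0,0,0,-24,-64,-287,0.55]
    - [0,0,0,-24,-64,-291,0.55]
    - [0,0,0,-24,-64,-291,1]
    - [0,0,0,-24,-64,-291,1]
    - [0,0,0,-24,-64,-291,1]
    - [0,0,0,-24,-64,-291,1]
    - [0,0,0,-24,-64,-291,1]
    - [0,0,0,-24,-64,-291,1]

```text
clock: 5.08
tool_pos: [0.4954, -0.3143, 0.0666]
orientation: [-179.9, 0.1, -174.2]
force: [-0.7, 0.7, 6.3]
opening: 0.0229
```

carry_out:
  increments:
    - [0,0,0,0,0,0,1]
    - [0,0,0,0,0,0,1]
    - [0,0,0,0,0,0,1]

```text
clock: 5.45
tool_pos: [0.4954, -0.3143, 0.0666]
orientation: [-179.9, 0.1, -174.2]
force: [-0.3, -0.2, 6.3]
opening: 0.0225
```

Run:
```python
from h import *
o,p=wrist('w2');s=snap('scene')
print(ctrl.get_obs()['force'],ctrl.get_obs()['opening'])
a=p['pixels'][120:384,130:390];b=s['pixels'][150:280,90:230]
a=cv2.resize(a,(400,406),interpolation=2);b=cv2.resize(b,(400,406),interpolation=2)
cv2.imwrite('pics/v5.png',np.hstack([a,b]))
```

```text
[0.27558067 0.20303284 5.77285009] 0.022245509406179396
```

View pics/v5.png

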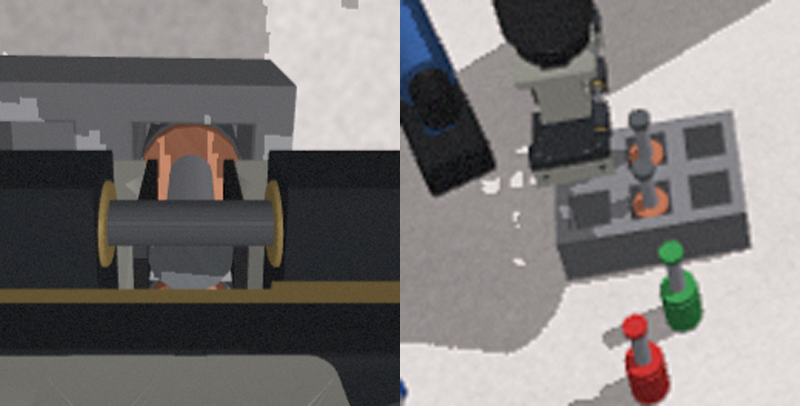

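carry_out:
  increments:
    - [0,0,0,0,0,0,0.55]
    - [0,0,0,0,0,0,0.55]
    - [0,0,0,0,0,0,0.55]
    - [0,0,0,0,0,-2,0.55]
    - [0,0,0,0,0,-4,0.55]
    - [0,0,0,0,0,-4,0.7]
    - [0,0,0,0,0,-4,1]
    - [0,0,0,0,0,-4,1]
    - [0,0,0,0,0,-4,1]
    - [0,0,0,0,0,-4,1]
    - [0,0,0,0,0,-4,1]
    - [0,0,0,0,0,-4,1]
    - [0,0,0,0,0,-4,1]

```text
clock: 7.18
tool_pos: [0.4948, -0.314, 0.0616]
orientation: [-180.0, 0.0, -174.2]
force: [-0.1, 0.9, -1.0]
opening: 0.022
```

carry_out:
  increments:
    - [0,0,0,0,0,3,1]
    - [0,0,0,0,0,8,1]
    - [0,0,0,0,0,14,1]
    - [0,0,0,0,0,20,1]
    - [0,0,0,0,0,26,1]
    - [0,0,0,0,0,32,1]
    - [0,0,0,0,0,38,1]
    - [0,0,0,0,0,38,1]

```text
clock: 8.18
tool_pos: [0.4951, -0.3141, 0.1002]
orientation: [-180.0, 0.1, -174.2]
force: [0.2, -0.1, -3.2]
opening: 0.0224
```

Run:
```python
from h import *
o,p=wrist('w3');s=snap('scene')
a=p['pixels'][120:384,130:390];b=s['pixels'][150:280,90:230]
a=cv2.resize(a,(400,406),interpolation=2);b=cv2.resize(b,(400,406),interpolation=2)
cv2.imwrite('pics/v6.png',np.hstack([a,b]))
```

```text
(no output)
```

View pics/v6.png

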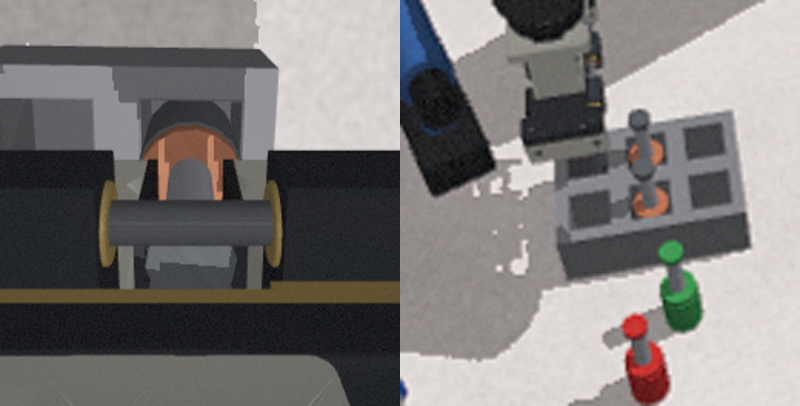

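carry_out:
  increments:
    - [0,0,0,0,0,15,1]
    - [0,0,0,0,0,45,1]
    - [0,0,0,0,0,85,1]
    - [0,0,0,0,0,125,1]
    - [0,0,0,2,10,145,1]
    - [0,0,0,5,30,150,1]
    - [0,0,0,9,65,150,1]
    - [0,0,-1,13,107,150,1]
    - [0,0,-2,17,150,150,1]
    - [0,0,-3,21,195,150,1]
    - [0,0,-4,25,240,150,1]
    - [0,0,-5,29,285,150,1]
    - [0,0,-6,33,330,150,1]
    - [0,0,-7,38,375,150,1]
    - [0,0,-8,43,420,150,1]
    - [0,0,-8,48,465,150,1]
    - [0,0,-8,52,510,150,1]
    - [0,0,-8,55,545,150,1]
    - [0,0,-8,55,565,150,1]
    - [0,0,-8,55,575,150,1]

```text
clock: 10.78
tool_pos: [0.549, 0.2619, 0.2489]
orientation: [-180.0, -0.1, 177.9]
force: [0.4, 0.0, -2.3]
opening: 0.0238
```

Run:
```python
from h import *
o,p=wrist('w4');s=snap('scene');t=snap('top')
print(o['tool_pos'],o['force'],o['opening'])
for im in (s,t):
  for l in('tray_floor','handle'):
    for d in ctrl.search_frame(im,l)[:1]: print(l,d)
b=s['pixels'][90:300,250:440];t=t['pixels'][120:290,140:280]
f=lambda a:cv2.resize(a,(400,440),interpolation=2)
cv2.imwrite('pics/v7.png',np.hstack([f(p['pixels'][60:384,100:400]),f(b)]))
```

```text
[0.54897703 0.26189665 0.24888306] [ 0.41437228  0.02776487 -2.29695666] 0.023811123314950396
tray_floor {'centre': [0.542, 0.2114, 0.0906], 'confidence': 0.65}
handle {'centre': [0.5452, 0.2072, 0.0867], 'confidence': 0.8}
tray_floor {'centre': [0.5368, 0.1945, 0.0895], 'confidence': 0.69}
handle {'centre': [0.5383, 0.1986, 0.086], 'confidence': 0.95}
```

View pics/v7.png

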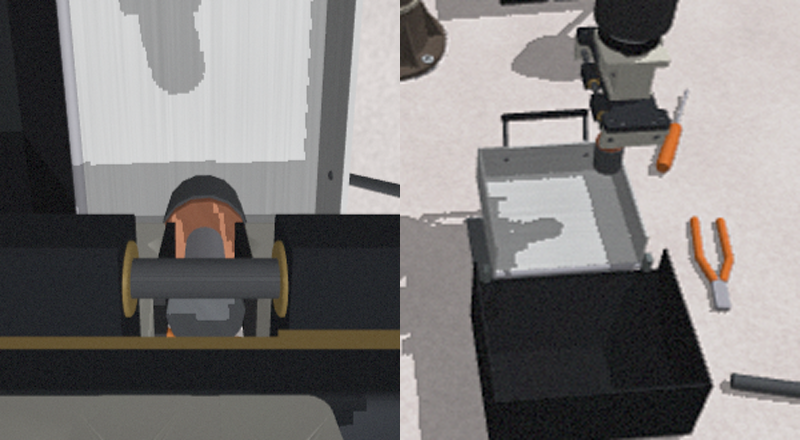

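carry_out:
  increments:
    - [0,0,0,0,0,-15,1]
    - [0,0,0,0,0,-40,1]
    - [0,0,0,0,0,-65,1]
    - [0,0,0,0,0,-82,1]
    - [0,0,0,0,0,-92,1]
    - [0,0,0,0,0,-97,1]
    - [0,0,0,0,0,-97,1]

```text
clock: 12.0
tool_pos: [0.5499, 0.2611, 0.1527]
orientation: [180.0, 0.0, 177.8]
force: [0.8, 0.1, -2.4]
opening: 0.0222
```

carry_out:
  increments:
    - [0,0,0,0,0,-1,1]
    - [0,0,0,0,0,-2,1]
    - [0,0,0,0,0,-3,1]
    - [0,0,0,0,0,-4,1]
    - [0,0,0,0,0,-5,1]
    - [0,0,0,0,0,-5,1]

```text
clock: 12.75
tool_pos: [0.5497, 0.2609, 0.1475]
orientation: [-180.0, -0.0, 177.8]
force: [-0.7, -0.1, -2.4]
opening: 0.0222
```

carry_out:
  increments:
    - [0,0,0,0,0,-1,1]
    - [0,0,0,0,0,-1.5,1]
    - [0,0,0,0,0,-1.5,1]

```text
clock: 13.12
tool_pos: [0.5502, 0.2613, 0.1467]
orientation: [180.0, 0.1, 177.8]
force: [1.1, 1.8, 3.3]
opening: 0.0225
```

carry_out:
  increments:
    - [0,0,0,0,0,0,0.8]
    - [0,0,0,0,0,0,0.55]
    - [0,0,0,0,0,0,0.55]
    - [0,0,0,0,0,0,0.55]
    - [0,0,0,0,0,10,0.55]
    - [0,0,0,0,0,35,0.55]
    - [0,0,0,0,0,70,0.55]
    - [0,0,0,0,0,105,0.55]
    - [0,0,2,-5,-30,125,0.55]
    - [0,0,3,-10,-75,125,0.55]
    - [0,0,4,-16,-125,125,0.55]
    - [0,0,5,-22,-175,125,0.55]
    - [0,0,6,-28,-225,125,0.55]
    - [0,0,7,-34,-275,125,0.55]
    - [0,0,8,-40,-325,125,0.55]
    - [0,0,8,-45,-375,125,0.55]
    - [0,0,8,-50,-425,125,0.55]
    - [0,0,8,-55,-470,125,0.55]
    - [0,0,8,-60,-505,125,0.55]
    - [0,0,8,-60,-511,125,0.55]

```text
clock: 15.62
tool_pos: [0.4892, -0.2519, 0.2715]
orientation: [-180.0, 0.0, -174.3]
force: [-0.5, 0.1, 0.8]
opening: 0.0394
```

Run:
```python
from h import *
o,p=wrist('w5');s=snap('scene')
print(o['tool_pos'],o['orientation'],o['opening'])
for c in((.5537,-.2438,.11),(.49,-.2501,.11)): print(proj(p,c),proj(s,c))
f=lambda a,w:cv2.resize(a,(w,440),interpolation=2)
cv2.imwrite('pics/v8.png',np.hstack([f(p['pixels'],460),f(s['pixels'][100:280,120:400],340)]))
```

```text
[ 0.48917507 -0.25193535  0.27154099] [-1.79984226e+02  2.93681245e-03 -1.74338238e+02] 0.0394274242393938
[[192.31208958 178.02690948]] [[174.46645015 203.17625183]]
[[253.73357093 177.99588625]] [[172.90467356 187.43686297]]
```

View pics/v8.png

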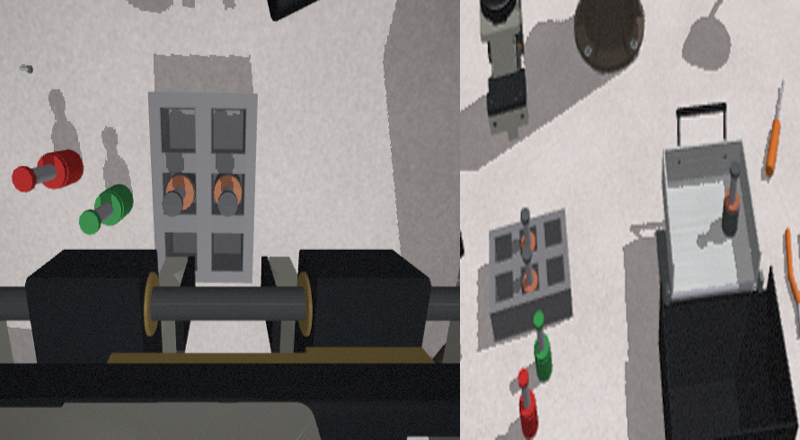

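carry_out:
  increments:
    - [0,0,0,0,0,-20,0.53]
    - [0,0,0,0,0,-60,0.53]
    - [0,0,0,0,0,-100,0.53]
    - [0,0,0,0,0,-140,0.53]
    - [0,0,0,0,0,-175,0.53]
    - [0,0,0,0,0,-197,0.53]
    - [0,0,0,0,0,-206,0.53]
    - [0,0,0,0,0,-210,0.53]
    - [0,0,0,0,0,-210,0.7]
    - [0,0,0,0,0,-210,1]
    - [0,0,0,0,0,-210,1]
    - [0,0,0,0,0,-210,1]
    - [0,0,0,0,0,-210,1]
    - [0,0,0,0,0,-210,1]
    - [0,0,0,0,0,-210,1]
    - [0,0,0,0,0,-205,1]
    - [0,0,0,0,0,-195,1]
    - [0,0,0,0,0,-180,1]
    - [0,0,0,0,0,-165,1]
    - [0,0,0,0,0,-165,1]

```text
clock: 18.23
tool_pos: [0.4909, -0.2502, 0.108]
orientation: [-179.9, 0.2, -174.2]
force: [-0.2, -0.0, -2.9]
opening: 0.0219
```

carry_out:
  increments:
    - [0,0,0,0,0,15,1]
    - [0,0,0,0,0,50,1]
    - [0,0,0,0,0,90,1]
    - [0,0,0,0,0,130,1]
    - [0,0,0,0,5,143,1]
    - [0,0,-1,4,25,143,1]
    - [0,0,-2,9,60,143,1]
    - [0,0,-3,14,103,143,1]
    - [0,0,-4,20,147,143,1]
    - [0,0,-5,26,192,143,1]
    - [0,0,-6,32,237,143,1]
    - [0,0,-7,38,282,143,1]
    - [0,0,-8,44,327,143,1]
    - [0,0,-8,50,372,143,1]
    - [0,0,-8,55,410,143,1]
    - [0,0,-8,60,438,143,1]
    - [0,0,-8,60,450,143,1]
    - [0,0,-8,60,454,143,1]
    - [0,0,-8,60,454,143,1]

```text
clock: 20.6
tool_pos: [0.5496, 0.2034, 0.249]
orientation: [-180.0, -0.0, 177.8]
force: [-0.4, -0.2, -2.6]
opening: 0.0222
```

carry_out:
  increments:
    - [0,0,0,0,0,-15,1]
    - [0,0,0,0,0,-40,1]
    - [0,0,0,0,0,-65,1]
    - [0,0,0,0,0,-83,1]
    - [0,0,0,0,0,-93,1]
    - [0,0,0,0,0,-98,1]
    - [0,0,0,0,0,-100,1]
    - [0,0,0,0,0,-101,1]
    - [0,0,0,0,0,-101,1]

```text
clock: 21.72
tool_pos: [0.5499, 0.2041, 0.1485]
orientation: [180.0, 0.0, 177.8]
force: [-0.1, -0.3, -2.3]
opening: 0.0222
```

carry_out:
  increments:
    - [0,0,0,0,0,-1,1]
    - [0,0,0,0,0,-2,1]
    - [0,0,0,0,0,-2.5,1]
    - [0,0,0,0,0,-2.5,1]

```text
clock: 22.22
tool_pos: [0.5505, 0.2043, 0.1469]
orientation: [180.0, 0.1, 177.8]
force: [-2.4, -0.4, 6.1]
opening: 0.0221
```

carry_out:
  increments:
    - [0,0,0,0,0,0.5,0.8]
    - [0,0,0,0,0,0.5,0.53]
    - [0,0,0,0,0,0.5,0.53]
    - [0,0,0,0,0,0.5,0.53]
    - [0,0,0,0,0,10,0.53]
    - [0,0,0,0,0,35,0.53]
    - [0,0,0,0,0,70,0.53]
    - [0,0,0,0,0,105,0.53]
    - [0,0,2,0,-30,125,0.53]
    - [0,0,3,0,-75,125,0.53]
    - [0,0,4,0,-120,125,0.53]
    - [0,0,5,1,-165,125,0.53]
    - [0,0,6,1,-210,125,0.53]
    - [0,0,7,2,-255,125,0.53]
    - [0,0,8,2,-300,125,0.53]
    - [0,0,8,3,-345,125,0.53]
    - [0,0,8,4,-390,125,0.53]
    - [0,0,8,4,-430,125,0.53]
    - [0,0,8,4,-448,125,0.53]
    - [0,0,8,4,-448,125,0.53]

```text
clock: 24.72
tool_pos: [0.5536, -0.2449, 0.2707]
orientation: [180.0, -0.0, -174.3]
force: [-0.1, -0.2, 0.5]
opening: 0.0412
```

Run:
```python
from h import *
o,p=wrist('w6');s=snap('scene')
print(o['tool_pos'],o['orientation'],o['opening'])
for c in((.5537,-.2438,.11),(.55,.261,.195),(.55,.204,.195)): print(proj(p,c),proj(s,c))
f=lambda a,w:cv2.resize(a,(w,440),interpolation=2)
cv2.imwrite('pics/v9.png',np.hstack([f(p['pixels'],460),f(s['pixels'][100:280,120:400],340)]))
```

```text
[ 0.55358876 -0.24493191  0.27066808] [ 1.79998847e+02 -6.30566245e-03 -1.74291721e+02] 0.041225362942965894
[[254.45742637 177.5439159 ]] [[174.46645015 203.17625183]]
[[215.71202517 604.25006135]] [[345.51851444 168.4747398 ]]
[[219.06414804 573.41415791]] [[326.10652268 170.07356996]]
```

View pics/v9.png

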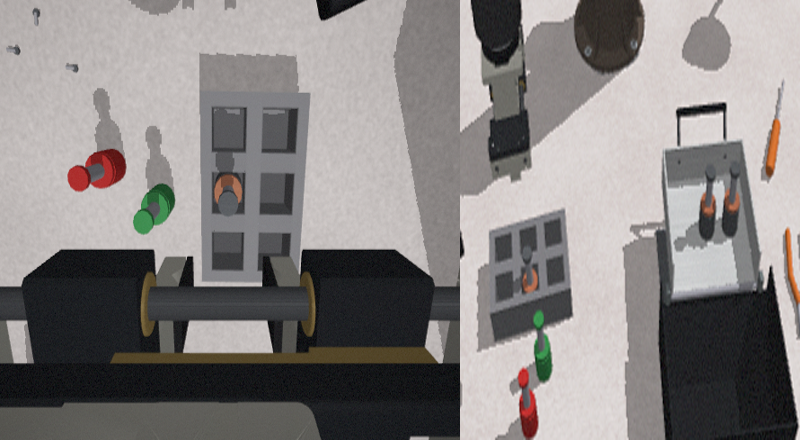

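carry_out:
  increments:
    - [0,0,0,0,0,-20,0.53]
    - [0,0,0,0,0,-60,0.53]
    - [0,0,0,0,0,-100,0.53]
    - [0,0,0,0,0,-140,0.53]
    - [0,0,0,0,0,-175,0.53]
    - [0,0,0,0,0,-197,0.53]
    - [0,0,0,0,0,-206,0.53]
    - [0,0,0,0,0,-209.5,0.53]
    - [0,0,0,0,0,-209.5,0.7]
    - [0,0,0,0,0,-209.5,1]
    - [0,0,0,0,0,-209.5,1]
    - [0,0,0,0,0,-209.5,1]
    - [0,0,0,0,0,-209.5,1]
    - [0,0,0,0,0,-209.5,1]
    - [0,0,0,0,0,-209.5,1]
    - [0,0,0,0,0,-205,1]
    - [0,0,0,0,0,-195,1]
    - [0,0,0,0,0,-180,1]
    - [0,0,0,0,0,-165,1]
    - [0,0,0,0,0,-165,1]

```text
clock: 27.32
tool_pos: [0.5549, -0.2442, 0.1076]
orientation: [-179.9, 0.2, -174.2]
force: [0.1, 0.7, -2.6]
opening: 0.0222
```

Next is the third place on the tray, (0.550, 0.147): dx -4, dy +391.

carry_out:
  increments:
    - [0,0,0,0,0,15,1]
    - [0,0,0,0,0,50,1]
    - [0,0,0,0,0,90,1]
    - [0,0,0,0,0,130,1]
    - [0,0,0,0,5,143,1]
    - [0,0,-1,0,25,143,1]
    - [0,0,-2,0,60,143,1]
    - [0,0,-3,-1,103,143,1]
    - [0,0,-4,-1,147,143,1]
    - [0,0,-5,-2,192,143,1]
    - [0,0,-6,-2,237,143,1]
    - [0,0,-7,-3,282,143,1]
    - [0,0,-8,-4,325,143,1]
    - [0,0,-8,-4,360,143,1]
    - [0,0,-8,-4,382,143,1]
    - [0,0,-8,-4,390,143,1]
    - [0,0,-8,-4,390,143,1]
    - [0,0,-8,-4,390,143,1]

```text
clock: 29.58
tool_pos: [0.5497, 0.1451, 0.2485]
orientation: [-180.0, -0.0, 177.8]
force: [0.8, 0.1, -2.5]
opening: 0.0223
```

carry_out:
  increments:
    - [0,0,0,0,0,-15,1]
    - [0,0,0,0,0,-40,1]
    - [0,0,0,0,0,-65,1]
    - [0,0,0,0,0,-83,1]
    - [0,0,0,0,0,-93,1]
    - [0,0,0,0,0,-98,1]
    - [0,0,0,0,0,-100,1]
    - [0,0,0,0,0,-101,1]
    - [0,0,0,0,0,-101,1]

```text
clock: 30.7
tool_pos: [0.55, 0.1461, 0.148]
orientation: [180.0, 0.0, 177.8]
force: [-0.5, 0.2, -3.0]
opening: 0.0224
```

carry_out:
  increments:
    - [0,0,0,0,0,-1,1]
    - [0,0,0,0,0,-1.5,1]
    - [0,0,0,0,0,-2,1]
    - [0,0,0,0,0,-2,1]

```text
clock: 31.2
tool_pos: [0.5505, 0.1463, 0.1469]
orientation: [180.0, 0.1, 177.8]
force: [-2.2, 0.6, 7.4]
opening: 0.0221
```

carry_out:
  increments:
    - [0,0,0,0,0,0.5,0.8]
    - [0,0,0,0,0,0.5,0.53]
    - [0,0,0,0,0,0.5,0.53]
    - [0,0,0,0,0,0.5,0.53]
    - [0,0,0,0,0,10,0.53]
    - [0,0,0,0,0,40,0.53]
    - [0,0,0,0,0,80,0.53]
    - [0,0,0,0,0,120,0.53]
    - [0,0,0,-20,0,150,0.53]
    - [0,0,0,-60,30,150,0.4]
    - [0,0,0,-100,62,150,0.4]
    - [0,0,0,-130,62,150,0.4]
    - [0,0,0,-130,62,150,0.4]
    - [0,0,0,-130,62,150,0.4]

```text
clock: 32.95
tool_pos: [0.4201, 0.2081, 0.2963]
orientation: [180.0, 0.1, 177.8]
force: [0.6, -0.0, -0.4]
opening: 0.0526
```

Run:
```python
from h import *
o,p=wrist('w7');s=snap('scene','s7');t=snap('top','t7')
print(o['tool_pos'],o['orientation'],o['opening'])
for c in((.419,.209,.175),): print(proj(p,c),proj(s,c),proj(t,c))
f=lambda a,w:cv2.resize(a,(w,440),interpolation=2)
cv2.imwrite('pics/v10.png',np.hstack([f(p['pixels'],460),f(s['pixels'][100:280,120:400],340)]))
```

```text
[0.42010358 0.20813872 0.29625657] [1.79955960e+02 5.53163549e-02 1.77843697e+02] 0.05255384476989458
[[256.24286953 186.33776173]] [[318.19664423 144.43637078]] [[186.05019742 227.83168746]]
```

View pics/v10.png

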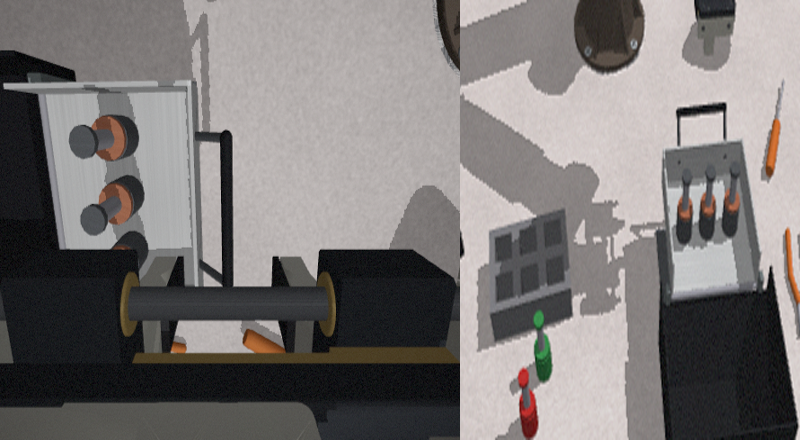

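Run:
```python
from h import *
o,p=wrist()
k=512/460;l=384/440
for u,v in((226.5,140),(227,200),(226.5,270),(227,131),(227,286)): print(onplane(p,u*k,v*l,.175))
```

```text
[0.42055766 0.15087605 0.175     ]
[0.42196149 0.19724812 0.175     ]
[0.42491546 0.25676399 0.175     ]
[0.41980595 0.14427869 0.175     ]
[0.42497553 0.27131374 0.175     ]
```

carry_out:
  increments:
    - [0,0,0,2.5,0,-10,0.6]
    - [0,0,0,2.5,0,-40,0.62]
    - [0,0,0,2.5,0,-75,0.62]
    - [0,0,0,2.5,0,-105,0.62]
    - [0,0,0,2.5,0,-125,0.62]
    - [0,0,0,2.5,0,-135,0.62]
    - [0,0,0,2.5,0,-139,0.62]
    - [0,0,0,2.5,0,-139,0.8]
    - [0,0,0,2.5,0,-139,1]
    - [0,0,0,2.5,0,-139,1]
    - [0,0,0,2.5,0,-139,1]
    - [0,0,0,2.5,0,-139,1]
    - [0,0,0,2.5,0,-139,1]
    - [0,0,0,2.5,0,-139,1]

```text
clock: 34.9
tool_pos: [0.4214, 0.2082, 0.1571]
orientation: [180.0, -0.1, 177.8]
force: [-7.4, 1.0, 4.7]
opening: 0.0114
```

carry_out:
  increments:
    - [0,0,0,-1.5,0,0,0.7]
    - [0,0,0,-1.5,0,0,0.65]
    - [0,0,0,-1.5,0,2,0.65]
    - [0,0,0,-1.5,0,4,0.65]
    - [0,0,0,-1.5,0,4,0.8]
    - [0,0,0,-1.5,0,4,1]
    - [0,0,0,-1.5,0,4,1]
    - [0,0,0,-1.5,0,4,1]
    - [0,0,0,-1.5,0,4,1]
    - [0,0,0,-1.5,0,4,1]

```text
clock: 36.15
tool_pos: [0.4213, 0.208, 0.1606]
orientation: [-180.0, 0.0, 177.8]
force: [4.7, -1.4, -3.0]
opening: 0.0108
```

Run:
```python
import numpy as np
# bar point path + tool tilt phi about bar; bar is 15 mm above TCP in tool
def pose(deg,phi):
    t=np.radians(deg);f=np.radians(phi);c,s=np.cos(t),np.sin(t)
    d=225*(1-c)+85*s; z=225*s-85*(1-c)
    # TCP = bar + R(phi)*(0,0,-15): shift rel. to untilted
    d+=-15*np.sin(f); z+=15*(1-np.cos(f))
    return d*np.cos(.038),-d*.038,z
for deg in range(0,66,3):
    phi=min(deg,27); print(deg,[round(v,1) for v in (phi*.038,phi*1.0,*pose(deg,phi))])
```

```text
0 [0.0, 0.0, np.float64(0.0), np.float64(-0.0), np.float64(0.0)]
3 [0.1, 3.0, np.float64(4.0), np.float64(-0.2), np.float64(11.7)]
6 [0.2, 6.0, np.float64(8.5), np.float64(-0.3), np.float64(23.1)]
9 [0.3, 9.0, np.float64(13.7), np.float64(-0.5), np.float64(34.3)]
12 [0.5, 12.0, np.float64(19.5), np.float64(-0.7), np.float64(45.3)]
15 [0.6, 15.0, np.float64(25.8), np.float64(-1.0), np.float64(55.8)]
18 [0.7, 18.0, np.float64(32.6), np.float64(-1.2), np.float64(66.1)]
21 [0.8, 21.0, np.float64(40.0), np.float64(-1.5), np.float64(76.0)]
24 [0.9, 24.0, np.float64(47.9), np.float64(-1.8), np.float64(85.5)]
27 [1.0, 27.0, np.float64(56.3), np.float64(-2.1), np.float64(94.5)]
30 [1.0, 27.0, np.float64(65.8), np.float64(-2.5), np.float64(102.7)]
33 [1.0, 27.0, np.float64(75.7), np.float64(-2.9), np.float64(110.5)]
36 [1.0, 27.0, np.float64(86.1), np.float64(-3.3), np.float64(117.7)]
39 [1.0, 27.0, np.float64(96.8), np.float64(-3.7), np.float64(124.3)]
42 [1.0, 27.0, np.float64(107.8), np.float64(-4.1), np.float64(130.4)]
45 [1.0, 27.0, np.float64(119.1), np.float64(-4.5), np.float64(135.8)]
48 [1.0, 27.0, np.float64(130.7), np.float64(-5.0), np.float64(140.7)]
51 [1.0, 27.0, np.float64(142.5), np.float64(-5.4), np.float64(145.0)]
54 [1.0, 27.0, np.float64(154.6), np.float64(-5.9), np.float64(148.6)]
57 [1.0, 27.0, np.float64(166.8), np.float64(-6.3), np.float64(151.6)]
60 [1.0, 27.0, np.float64(179.2), np.float64(-6.8), np.float64(154.0)]
63 [1.0, 27.0, np.float64(191.6), np.float64(-7.3), np.float64(155.7)]
```

carry_out:
  increments:
    - [0,1.5,0,2,0,5.8,1]
    - [0.1,3,0,4,-0.2,11.7,1]
    - [0.2,6,0,8.5,-0.3,23.1,1]
    - [0.3,9,0,13.7,-0.5,34.3,1]
    - [0.5,12,0,19.5,-0.7,45.3,1]
    - [0.5,12,0,19.5,-0.7,45.3,1]

```text
clock: 36.9
tool_pos: [0.4404, 0.2075, 0.2051]
orientation: [180.0, -12.1, 177.7]
force: [-1.5, 1.9, -2.9]
opening: 0.011
```

carry_out:
  increments:
    - [0.1,3,0,6.3,-0.3,10.5,1]
    - [0.2,6,0,13.1,-0.5,20.8,1]
    - [0.3,9,0,20.5,-0.8,30.7,1]
    - [0.4,12,0,28.4,-1.1,40.2,1]
    - [0.5,15,0,36.8,-1.4,49.2,1]
    - [0.5,15,0,46.3,-1.8,57.4,1]
    - [0.5,15,0,56.2,-2.2,65.2,1]
    - [0.5,15,0,56.2,-2.2,65.2,1]
    - [0.5,15,0,56.2,-2.2,65.2,1]

```text
clock: 38.02
tool_pos: [0.4962, 0.2058, 0.2707]
orientation: [180.0, -26.9, 177.8]
force: [0.1, 4.3, -5.4]
opening: 0.0107
```

Now on to 54°, with pauses. The offsets are relative to the 33° pose.

carry_out:
  increments:
    - [0,0,0,10.4,-0.4,7.2,1]
    - [0,0,0,21.1,-0.8,13.8,1]
    - [0,0,0,26,-1,17,1]
    - [0,0,0,32.1,-1.2,19.9,1]
    - [0,0,0,43.4,-1.6,25.3,1]
    - [0,0,0,55,-2.1,30.2,1]
    - [0,0,0,66.8,-2.5,34.5,1]
    - [0,0,0,78.9,-3,38.1,1]
    - [0,0,0,78.9,-3,38.1,1]
    - [0,0,0,78.9,-3,38.1,1]
    - [0,0,0,78.9,-3,38.1,1]

```text
clock: 39.4
tool_pos: [0.5754, 0.2037, 0.3108]
orientation: [179.8, -26.9, 177.9]
force: [-0.2, 9.3, 4.7]
opening: 0.0111
```

Run:
```python
from h import *
s=snap('scene','s8');t=snap('top','t8')
f=lambda a,w:cv2.resize(a,(w,440),interpolation=2)
cv2.imwrite('pics/v11.png',np.hstack([f(s['pixels'][80:330,240:440],400),f(t['pixels'][80:250,130:270],400)]))
```

```text
(no output)
```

View pics/v11.png

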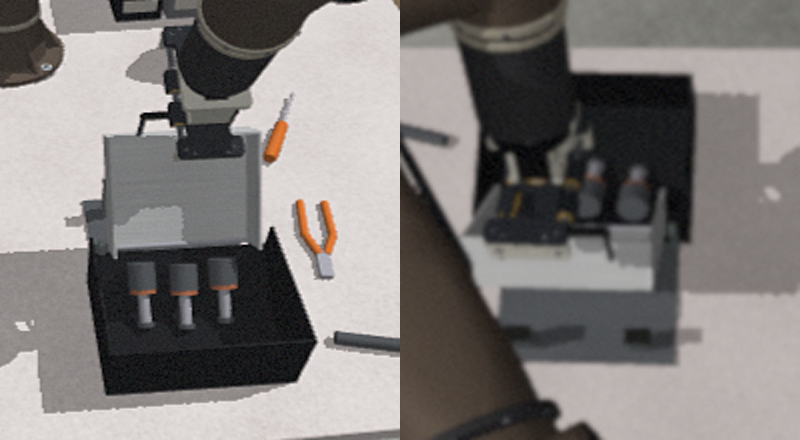

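All three rotors now lie in the bin below the tray lip, with cores at about (142,275), (183,278) and (223,272) and heads pointing into the bin. I'll tilt to 60° to make sure nothing stays on the lip, then lower.

carry_out:
  increments:
    - [0,0,0,12.2,-0.4,3,1]
    - [0,0,0,24.6,-0.9,5.4,1]
    - [0,0,0,24.6,-0.9,5.4,1]
    - [0,0,0,24.6,-0.9,5.4,1]
    - [0,0,0,24.6,-0.9,5.4,1]

```text
clock: 40.12
tool_pos: [0.6, 0.2029, 0.3168]
orientation: [179.8, -26.8, 178.0]
force: [-0.3, 9.2, 8.1]
opening: 0.0104
```

Run:
```python
from h import *
s=snap('scene','s9')
print(proj(s,[(.646,.1,.09),(.646,.3,.09),(.71,.2,.006)]))
cv2.imwrite('pics/v12.png',cv2.resize(s['pixels'][180:310,270:410],(700,600),interpolation=2))
```

```text
[[293.78810519 221.74884817]
 [361.27430426 215.73251344]
 [329.06985319 253.07934113]]
```

View pics/v12.png

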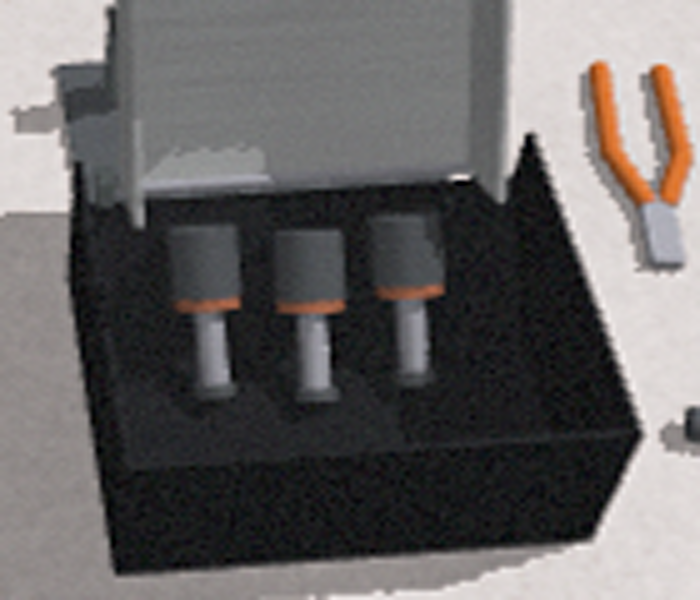

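The rotors are clear of the lip, so I'll lower the tray in reverse along the arc. The offsets are relative to the 60° pose.

carry_out:
  increments:
    - [0,0,0,-6,0.2,-1,1]
    - [0,0,0,-12.4,0.5,-2.4,1]
    - [0,0,0,-24.6,0.9,-5.4,1]
    - [0,0,0,-36.7,1.4,-9,1]
    - [0,0,0,-48.5,1.8,-13.3,1]
    - [0,0,0,-60.1,2.3,-18.2,1]
    - [0,0,0,-71.4,2.7,-23.6,1]
    - [0,0,0,-82.4,3.1,-29.7,1]
    - [0,0,0,-93.1,3.5,-36.3,1]
    - [0,0,0,-103.5,3.9,-43.5,1]
    - [0,0,0,-113.4,4.3,-51.3,1]
    - [0,0,0,-122.9,4.7,-59.5,1]
    - [-0.1,-3,0,-131.3,5,-68.5,1]
    - [-0.2,-6,0,-139.2,5.3,-78,1]
    - [-0.3,-9,0,-146.6,5.6,-87.9,1]
    - [-0.4,-12,0,-153.4,5.8,-98.2,1]
    - [-0.5,-15,0,-159.7,6.1,-108.7,1]
    - [-0.5,-15,0,-159.7,6.1,-108.7,1]

```text
clock: 42.42
tool_pos: [0.4398, 0.2068, 0.2052]
orientation: [180.0, -11.9, 177.9]
force: [5.1, 1.6, -9.8]
opening: 0.0107
```

carry_out:
  increments:
    - [-0.1,-3,0,-5.8,0.2,-11,1]
    - [-0.2,-6,0,-11,0.4,-22.2,1]
    - [-0.3,-8,0,-14,0.5,-29.9,1]
    - [-0.4,-9,0,-15.5,0.5,-33.6,1]
    - [-0.4,-10,0,-16.8,0.6,-37.5,1]
    - [-0.4,-11,0,-18.2,0.6,-41.5,1]
    - [-0.5,-11.5,0,-18.8,0.7,-43.4,1]
    - [-0.5,-12,0,-19.5,0.7,-44.3,1]
    - [-0.5,-12,0,-19.5,0.7,-44.8,1]
    - [-0.5,-12,0,-19.5,0.7,-45.3,1]
    - [-0.5,-12,0,-19.5,0.7,-45.3,1]
    - [-0.5,-12,0,-19.5,0.7,-45.3,1]

```text
clock: 43.92
tool_pos: [0.4213, 0.2073, 0.1619]
orientation: [-179.9, 0.1, 177.8]
force: [1.4, -5.3, 11.0]
opening: 0.0111
```

carry_out:
  increments:
    - [0,0,0,0,0,-0.5,1]
    - [0,0,0,0,0,-1,1]
    - [0,0,0,0,0,-1,1]

```text
clock: 44.3
tool_pos: [0.4213, 0.2074, 0.1618]
orientation: [-180.0, 0.1, 177.9]
force: [-3.8, -6.3, 20.1]
opening: 0.0113
```

The tray doesn't move down any further and the force is climbing, so it is on its rests. I'll release, retreat and check.

carry_out:
  increments:
    - [0,0,0,0,0,0.5,0.9]
    - [0,0,0,0,0,0.5,0.65]
    - [0,0,0,0,0,0.5,0.65]
    - [0,0,0,0,0,0.5,0.65]
    - [0,0,0,0,0,5,0.65]
    - [0,0,0,0,0,25,0.65]
    - [0,0,0,0,0,60,0.65]
    - [0,0,0,0,0,100,0.5]
    - [0,0,0,0,0,135,0.4]
    - [0,0,0,0,0,136,0.4]
    - [0,0,0,0,0,136,0.4]

```text
clock: 45.68
tool_pos: [0.4205, 0.2079, 0.2953]
orientation: [180.0, -0.0, 177.8]
force: [0.3, -0.2, -0.4]
opening: 0.0519
```

Run:
```python
from h import *
o,p=wrist('w10');s=snap('scene','s10')
print(o['tool_pos'],o['orientation'],o['clock'])
a=cv2.imread('pics/s7.png');b=s['pixels']
r=(slice(130,205),slice(290,375))
g=lambda m:cv2.cvtColor(m,cv2.COLOR_BGR2GRAY)
# handle bar row in the scene image, before / after
for m in(a,b): 
    G=g(m)[135:160,302:330]; print('bar rows',np.argmin(G.astype(float).mean(1))+135, np.round(G.mean(1)[3:14]))
G=g(cv2.imread('pics/w7.png'))[130:230,235:275].mean(0);H=g(p['pixels'])[130:230,235:275].mean(0)
print(np.argmin(G),np.argmin(H))
f=lambda a,w:cv2.resize(a,(w,440),interpolation=2)
cv2.imwrite('pics/v13.png',np.hstack([f(p['pixels'],400),f(b[90:310,250:450],400)]))
```

```text
[0.42045331 0.20789614 0.29525936] [ 1.79994601e+02 -2.71354407e-02  1.77808451e+02] 45.675
bar rows 144 [202. 203. 204. 206. 188. 100.  28.  28.  73. 165. 212.]
bar rows 144 [199. 199. 200. 202. 185.  97.  27.  28.  72. 163. 207.]
12 13
```

View pics/v13.png

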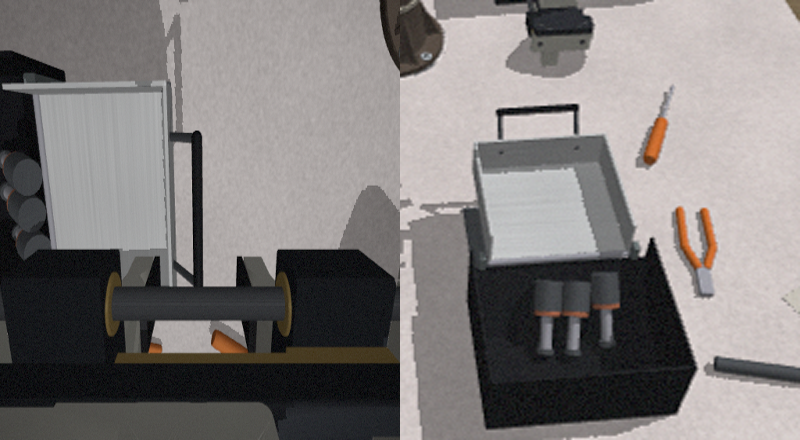

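The handle profile in the scene image is the same as before the lift (bar at row 144 both times). The tray is empty and all three rotors are in the bin.

```bash
python3 -c "
from plant import ctrl
print(ctrl.close_job())"
```

```text
the job is handed in; nothing more can be done
None
```

I handed the job in at about 46 s on the robot's clock, and everything the task asked for was done.

- **Rotors:** Three were present. I lifted each one straight out of its well and stood it on the tray, which was down.
- **Tipping:** I lifted the tray by its handle to about 60°, and all three rotors slid into the bin. I then lowered it the same way until it rested with about 11 N, pressed 1 mm more (20 N, no movement), and let go.
- **Last checks:**
  - The rack and tray were empty.
  - All three rotors lay in the bin, clear of the tray lip. One had shifted a few centimetres between pictures.
  - The handle showed at the same place in the picture as before the lift, so the tray is fully down.
  - I never touched or moved near the screwdriver, pliers, drill, or red and green look-alikes. The drill and the look-alikes were outside the final picture.
- **Disagreements:**
  - The fingers closed to about 22 mm on each rotor rather than the 16 mm shaft. They probably held the rotors at the edge of the head, but no rotor slipped.
  - After lowering, the tool read about 1 mm higher on the handle than before, which I took as the bar slipping slightly in the grip.

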